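Lock up a printing forme with the socket key

ROBOT

A 6-joint arm with a two-finger parallel gripper is mounted at the origin on the work surface. World frame = base frame: x ahead of the robot, y to its left, z up, the work surface at z = 0. Lengths are in m, angles in rad, forces in N, time in s.
With the tool pointing down it reaches from about 0.225 to 0.875 m from the base axis. Payload 3.4 kg.
Tool frame: the origin (TCP) lies midway between the tips of the shut fingers; the grasp point (between the pads) lies 19 mm behind it; z points along the fingers, y is the direction in which the jaws open and shut (so a half turn about z gives the same grasp; the last joint's range is limited). The gripper opens to 85 mm and grips with 20 to 120 N. Pads are 22 mm wide; open, the fingers measure 114 mm over their backs; the gripper's body (76 mm by 85 mm) begins 54 mm behind the grasp point. The pads swing forward as they close: fully open they stand 13 mm farther back than shut.
Start: joints at [1.099, 0.276, 1.505, -0, 1.361, -0.121], TCP at [0.198, 0.54, 0.231] pointing down, gripper open.
Joint ranges: [-2.89, 2.89], [-0.75, 2.08], [0.22, 2.7], [-1.18, 4.32], [0.11, 2.71], [-2.7, 2.7]. Speed limits (rad/s): [2.57, 2.57, 3.14, 3.14, 3.14, 3.14].

INTERFACE

Orientations are given as a unit quaternion [x, y, z, w].
In Python, from bench import env gives the robot as it stands.
- The arm moves only by the tool arm_command, never from a script. Its argument "deltas" is a list of rows, each a list of 5 numbers: the opening, from 0 (shut) to 1 (fully open), then the shift along the tool's x, y, z as a fraction of full scale, then the turn about the tool's z as a fraction of full scale. In form: [[fingers, x, y, z, spin], ...]. A call has 1 to 12 rows; each row shifts and turns the pose as measured when the row begins, along the tool's axes as they then stand; what a row does not reach is not made up. Full scale, the value 1, is 0.04 m for a shift and pi rad for a turn. A row lasts 1/12 s, in which the tool goes at most 41.7 mm and 7.16 degrees, less where a joint would pass 70% of its speed; a pose out of reach is approached as far as the arm can. A call with a number of a shift or a turn outside -1 to 1 is refused whole. A call with a gripper value outside its range is refused whole. The fingers move at their own pace and stop on an object; "grip_force" is the grip in N (left out, the last holds). Time passes only in rows, so rows that do not move let the fingers close. It gives the time, the measured TCP pose, the force and the opening at its end, in the units of the state.
- env.observe(): the state, without advancing time (a new reading comes with each control period).
- env.snapshot(name): name is "scene" or "top" or "wrist"; returns a dict with "img" (480x640x3 uint8, red, green, blue), "fx", "fy", "cx", "cy" (pixels), "R" (3x3) and "t" (3): a world point X has camera coordinates R X + t; the wrist camera has in their place "hand_eye" (4x4, takes a point from camera to tool coordinates, whose origin is the TCP and whose axes are the flange's). Camera axes: x right, y down, z forward; pixel columns grow to the right and rows downward; lengths in m; the calibration is good to about 2 mm. A picture is of the moment at which its call begins: read the wrist's pose just before it. There is no depth.
- env.close_job(): hands the job in, once; it reports no verdict.
The state is a dict: "time_s": time; "q": joint angles; "dq": joint speeds; "tau": joint torques, N m; "tcp_pos": TCP position; "tool_rot": TCP orientation; "contact_force": force on the tool from outside, world axes, zero at the start; "ft_torque": the same for the moment, N m; "opening": finger opening in m.
Only numpy, scipy, OpenCV 4.12 (cv2) and the standard library are available. Lean on these libraries where they do the work, as an engineer would, in place of code of your own. Each camera call takes 0.05 s, during which the arm holds its last target. There are 200 camera calls.

TASK

Take the flat-handled T-key from the key stand, press its square socket gently straight down onto the lock-up drive of the chase until the spring ball clicks and the key sits fully home on its collar, then turn it clockwise until it comes up solid and the forme is clamped. Leave the key standing on the drive, and leave the other keys, the slugs and the mallet where they are.

Things in the scene. Friction and masses are not known exactly. Their poses are not given: they have to be found in the camera images.
- key_grip (a point): The lock-up key: a steel T-key, the only one with a flat-sided cross handle (60 long, 12 thick, 24 high). This point is the middle of that handle, 66 mm above the key's mouth; the key is 78 mm tall, about 0.2 kg, upright on a pin of the stand. x runs along the handle (grip across y, the 12 mm), z up the key. Below the handle a neck of 17 mm diameter and a round socket 28 mm across and 34 mm high.
- key_mouth (a point): Centre of the key's open lower end. Its bore is 14 mm square, 20 mm deep with a lead-in 1.5 mm wide and 3 mm high, sides along and across the handle; a dimple in each wall, 9 mm up. It fits the 13 mm drive in any of four quarter turns with 0.5 mm play each side. Passing the drive's spring ball takes some 10 to 15 N; home is when this end rests on the drive's collar, the ball in a dimple.
- chase: Steel chase, a frame 190 by 240 mm, 18 high, fixed to the stone; origin at the centre of its underside. Along its inner +x side lies the lock-up unit (dark steel block 40 by 134, 20 high), slid up to 9 mm either way along y from the middle. The spindle stands in the unit's centre: at x = 59 mm, y somewhere from -9 to +9 mm in this frame. Its pose is not given: look and feel for it.
- spindle (a joint): Angle (rad) of the upright spindle, growing clockwise from above; 0 to 0.25 at the start, grips the forme from 1.25, solid by 1.45. Stiff (0.15 N m, more when squeezing), stays put. A collar 29 mm across, top 24 mm above the stone, carries the square drive: 13 mm square, 18 long, flat top at 42 mm, a spring ball 2.2 mm out of one face, 9 mm below the top. At 0 its sides lie along the chase's x and y.
- forme: The forme: an aluminium block 70 by 110 mm with an etched copper plate on it, 23 mm high in all, lying loose in the chase with 5 mm of play. Turning the spindle drives the lock-up unit's clamp bar (96 mm long, beside it) 4 mm per rad towards the chase's -x and squeezes the forme against the wooden furniture there. Origin at the centre of its underside.
- stand: The key stand, a wooden block 240 by 56 mm and 25 mm high (long side along x) fixed to the stone, with three pins (9 mm thick, 14 mm high) in a row 78 mm apart; a key stands over each pin. Origin at the centre of its underside.
- key_round_mid (a point): Another key, to be left alone: round brass knob 32 mm across on top, 66 mm tall. This point is 35 mm up it.
- key_slim_mid (a point): Another key, to be left alone: slim, with a thin round cross bar 73 mm long, 67 mm tall. This point is 35 mm up it.
- slug_a: Bystander: metal line slug, 106 by 6 by 23 mm, standing on its long edge; origin at its underside.
- slug_b: Bystander: a second such slug beside it.
- mallet: Bystander: wooden mallet lying down, 244 mm long, head 95 mm wide; origin under its handle, the head 100 mm along +x.
There are look-alikes about, which are no part of the job. Leave any green or red look-alike of the part that bears key_grip alone. Leave any turquoise or yellow look-alike of the forme alone.

How it is judged:
On the way:
1. the key sits fully home on the drive, its ball in a dimple, before the spindle is turned (z of key_mouth in the frame of chase between 0.0225 and 0.0255 m and x of key_mouth in the frame of chase between 0.056 and 0.062 m and y of key_mouth in the frame of chase between -0.0105 and 0.0105 m and angle between the z axis of key_grip and the z axis of chase, either way round below 0.06 rad and value of joint spindle below 0.5 rad), for 0.2 s.
At the end, for the whole second after the job is handed in: The key stands on the drive, released, its mouth within 1.5 mm of the collar's height, on the spindle's line within 3 mm, upright to 0.06 rad; the spindle has been turned past 1.2 rad and the forme is squeezed in the chase (over 20 N of contact force) (z of key_mouth in the frame of chase between 0.0225 and 0.0255 m and x of key_mouth in the frame of chase between 0.056 and 0.062 m and y of key_mouth in the frame of chase between -0.0105 and 0.0105 m and angle between the z axis of key_grip and the z axis of chase, either way round below 0.06 rad and value of joint spindle above 1.2 rad and contact force between chase and forme above 20 N and contact force between key and the fingers below 0.1 N); the robot touches nothing.
It fails at once if the key is forced before it is home: more than 40 N between key and chase or drive while its mouth is over 3 mm above the collar (contact force between key and chase above 40 N and z of key_mouth in the frame of chase above 0.027 m).
It fails at once if the key is rammed down or strained: more than 70 N in all between key and drive before the spindle turns (contact force between key and chase above 70 N and value of joint spindle below 0.27 rad).
It fails at once if another key or a bystander is moved by more than 20 mm (distance of any of key_round_mid, key_slim_mid, slug_a, slug_b, mallet from where it was at the start of the episode above 0.02 m).
It also fails if it takes over 51 s, if anything falls off the work surface, if the arm or the gripper's body presses on something with over 40 N, if the wrist force passes 120 N, or if a joint passes its speed limit or range.

## Working session

There is one attempt and no reset: what is moved stays moved. The work goes in short steps, Python scripts to look and compute and a tool call to move; the robot and the scene stay as the last step left them, time stands still between calls to the robot, and variables do not carry over. Pictures are saved under pics/ and viewed, about 8 in all and at most 12, crops included, and the job is handed in when it is done.

Besides the shell and the picture viewer there is one more tool, called after "Emit:" as name(argument=value, ...) on one line, values as JSON. arm_command: Moves the arm, as the interface text tells. Its arguments: {"type":"object","properties":{"deltas":{"type":"array"},"grip_force":{"type":"number"}},"required":["deltas"]}

```bash
mkdir -p pics; cat > h.py <<'E'
import numpy as np, cv2, sys
sys.path.insert(0,'.')
from bench import env
def save(n,s): cv2.imwrite('pics/'+n,cv2.cvtColor(s,cv2.COLOR_RGB2BGR))
def ray(c,u,v,z):
    R=np.array(c['R']);t=np.array(c['t']);o=-R.T@t
    d=R.T@np.array([(u-c['cx'])/c['fx'],(v-c['cy'])/c['fy'],1]);return o+d*(z-o[2])/d[2]
def proj(c,X):
    p=np.array(c['R'])@np.array(X)+np.array(c['t']);return c['fx']*p[0]/p[2]+c['cx'],c['fy']*p[1]/p[2]+c['cy']
E
python3 - <<'E'
from h import *
import pickle
d={n:env.snapshot(n) for n in('scene','top')}
pickle.dump(d,open('s.pkl','wb'))
for n in d: save(n+'.png',d[n]['img']);print(n,d[n]['fx'],-np.array(d[n]['R']).T@d[n]['t'])
o=env.observe();print(o)
E
```

```text
scene 531.1523985953168 [ 1.23691812 -0.16778346  0.84728985]
top 534.2233517974643 [ 0.40610446 -0.00613221  1.21933924]
{'time_s': 0.1, 'q': array([ 1.09898683e+00,  2.76518211e-01,  1.50602698e+00,  9.46908073e-06,
        1.36069656e+00, -1.20988539e-01]), 'dq': array([-0.00127789, -0.00085837, -0.00323567,  0.00201724, -0.00067776,
        0.00103917]), 'tau': array([ 7.17758194e-04, -4.17699623e+01, -2.46405476e+01, -3.45620492e-04,
        5.81613538e-03,  1.91862995e-06]), 'tcp_pos': array([0.19738541, 0.53954792, 0.23052579]), 'tool_rot': array([ 1.74513250e-01,  9.84654480e-01, -7.87243139e-04, -2.45260865e-04]), 'contact_force': array([-0.23380873, -0.13775185, -0.00521754]), 'ft_torque': array([-0.04585465,  0.01522461,  0.00712164]), 'opening': 0.0855943524345645}
```

View pics/top.png

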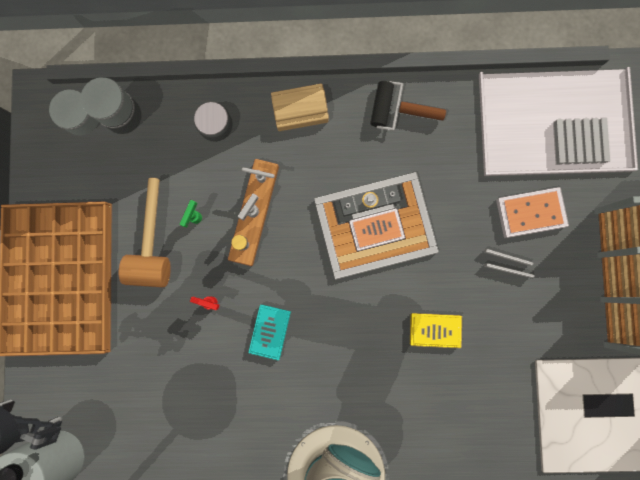

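View pics/scene.png

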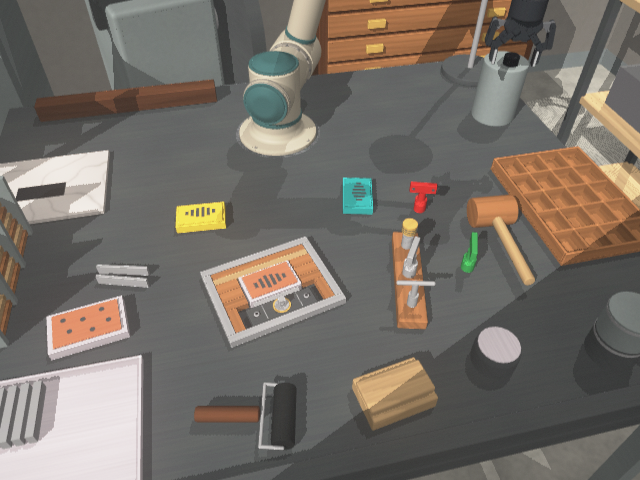

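The top view shows the stand at about (253,212) and the chase at (377,225). Things that could be taken for the lock-up key in the top view:
- the middle grey key at (248,207), with a flat, thick handle
- the slim-bar key at (258,173)
- the brass knob key at (239,242)
- the green look-alike at (190,213)
- the red look-alike at (205,302)

My choice is the grey one at (248,207). I'll check it in a close crop.

```bash
python3 - <<'E'
from h import *
import pickle
d=pickle.load(open('s.pkl','rb'))
t=d['top']['img'];s=d['scene']['img']
def c(i,x,y,w,h): return cv2.resize(i[y:y+h,x:x+w],(400,300),interpolation=cv2.INTER_CUBIC)
save('crop.png',np.vstack([np.hstack([c(t,220,155,72,54),c(t,220,195,72,54)]),np.hstack([c(s,370,210,120,90),c(t,310,165,133,100)])]))
E
```

```text
(no output)
```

View pics/crop.png

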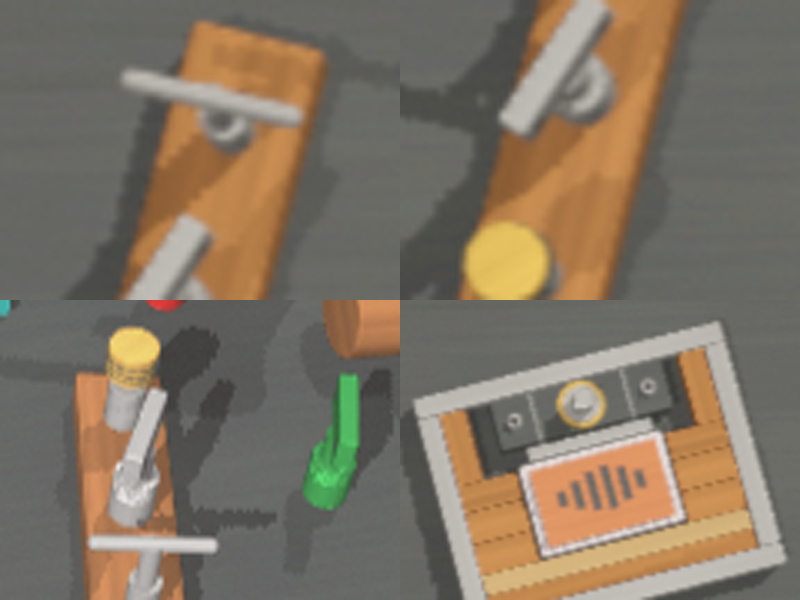

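The crop confirms the middle grey key at top pixel (248,207): it has the flat bar handle. The spindle is at about (370.5,199). Next I'll measure both.

```bash
python3 - <<'E'
from h import *
import pickle
d=pickle.load(open('s.pkl','rb'));T=d['top'];S=d['scene']
a=ray(T,254.5,195,.103)[:2];b=ray(T,241.4,217,.103)[:2]
print('handle',a,b,(a+b)/2,np.hypot(*(a-b)),np.degrees(np.arctan2(*(a-b)[::-1])))
img=T['img'];g=cv2.cvtColor(img,cv2.COLOR_RGB2HSV).astype(int)
# chase frame: light grey, low saturation
m=((g[...,1]<35)&(g[...,2]>130)).astype(np.uint8);z=np.zeros_like(m);z[165:285,305:445]=1;m*=z
cs,_=cv2.findContours(m,cv2.RETR_EXTERNAL,cv2.CHAIN_APPROX_NONE);c=max(cs,key=cv2.contourArea)
bx=cv2.boxPoints(cv2.minAreaRect(c));P=np.array([ray(T,u,v,.018)[:2] for u,v in bx]);print('chase',bx,P,P.mean(0))
for i in range(4):
  e=P[(i+1)%4]-P[i];print(np.hypot(*e),np.degrees(np.arctan2(e[1],e[0])))
print('spindle',ray(T,370.5,199.2,.033)[:2])
# gold collar
m=((g[...,1]>60)&(g[...,0]>12)&(g[...,0]<32)&(g[...,2]>120)).astype(np.uint8);z[:]=0;z[188:212,358:384]=1
ys,xs=np.nonzero(m*z);print('gold',xs.min(),xs.max(),ys.min(),ys.max(),ray(T,(xs.min()+xs.max())/2,(ys.min()+ys.max())/2,.024)[:2])
# stand
m=((g[...,1]>100)&(g[...,0]<20)&(g[...,2]>90)).astype(np.uint8);z[:]=0;z[150:275,222:285]=1;m=cv2.morphologyEx(m*z,cv2.MORPH_CLOSE,np.ones((9,9)))
cs,_=cv2.findContours(m,cv2.RETR_EXTERNAL,cv2.CHAIN_APPROX_NONE);c=max(cs,key=cv2.contourArea)
bx=cv2.boxPoints(cv2.minAreaRect(c));P=np.array([ray(T,u,v,.025)[:2] for u,v in bx]);print('stand',P.mean(0))
for i in range(2):
  e=P[(i+1)%4]-P[i];print(np.hypot(*e),np.degrees(np.arctan2(e[1],e[0])))
for X in([*((a+b)/2),.103],[*ray(T,370.5,199.2,.033)[:2],.033]):print('in scene',proj(S,X))
w=env.snapshot('wrist');print(w['hand_eye'],w['fx'],w['cx'],w['cy'])
E
```

```text
handle [0.61129731 0.15468587] [0.56505221 0.18315145] [0.58817476 0.16891866] 0.054303762372624916 -31.613843838348362
chase [[313.6491  197.64651]
 [417.4499  170.7352 ]
 [438.49487 251.90872]
 [334.6941  278.82004]] [[ 0.61683527  0.0320582 ]
 [ 0.67178864 -0.20567831]
 [ 0.4854944  -0.24508078]
 [ 0.43130322 -0.01068453]] [ 0.55135538 -0.10734635]
0.24400516653593088 -76.98454069338105
0.19041559349776518 -168.05756792938638
0.24057906143331953 103.01776210757869
0.19039192251031006 12.973399741048844
spindle [ 0.60692923 -0.09576062]
gold 362 378 192 207 [ 0.60780132 -0.09529117]
stand [0.58830135 0.17060289]
0.24076955370428393 -15.42241501280898
0.061742112942475766 -106.67815857179212
in scene (np.float64(412.99277926438305), np.float64(246.8638647294571))
in scene (np.float64(281.36403263010124), np.float64(300.711958425278))
[[ 6.82177633e-04 -9.58044177e-01 -2.86619764e-01  7.27673103e-02]
 [ 9.99999063e-01  9.93638786e-04 -9.41222112e-04  2.53409845e-04]
 [ 1.18652888e-03 -2.86618853e-01  9.58043958e-01 -1.43223263e-01]
 [ 0.00000000e+00  0.00000000e+00  0.00000000e+00  1.00000000e+00]] 400.5675628287436 318.1906497044025 239.92484278148152
```

```bash
cat >> h.py <<'E'
from scipy.spatial.transform import Rotation as Rn
def to(x,y,z,yd):
    "units of move: total shift along tool axes /0.04, total spin (deg, and in units of pi) to have tool y along yd (mod 180)"
    o=env.observe();R=Rn.from_quat(o['tool_rot']).as_matrix()
    d=R.T@(np.array([x,y,z])-o['tcp_pos'])/.04
    cur=np.degrees(np.arctan2(R[1,1],R[0,1]));s=cur-yd
    print('t',o['time_s'],'tcp',o['tcp_pos'].round(4),'ydir',cur.round(1),'tilt',(R[:,2]).round(4),'F',o['contact_force'].round(1),'T',o['ft_torque'].round(2),'op',round(o['opening'],4),'q6',o['q'][5].round(2),'\nshift units',d.round(3),'spin deg',s.round(1),'units',(s/180).round(4))
E
```

Emit:
arm_command(deltas=[[1,-0.88,-0.38,0,0],[1,-0.88,-0.38,0,0],[1,-0.88,-0.38,0,0],[1,-0.88,-0.38,0,0],[1,-0.88,-0.38,0,0],[1,-0.88,-0.38,0,0],[1,-0.88,-0.38,0,0],[1,-0.88,-0.38,0,0],[1,-0.88,-0.38,0,0],[1,-0.88,-0.38,0,0],[1,-0.88,-0.38,0,0],[1,-0.88,-0.38,0,0]], grip_force=100)

```text
time_s: 1.15
tcp_pos: [0.5388, 0.2166, 0.2251]
tool_rot: [0.167, 0.986, -0.0, -0.004]
contact_force: [0.2, 1.1, -0.3]
opening: 0.0855
```

```bash
python3 -c "
from h import *
to(.5883,.170,.20,58.4)"
```

```text
t 1.15 tcp [0.5388 0.2166 0.2251] ydir 70.8 tilt [-8.2e-03  4.0e-04 -1.0e+00] F [ 0.2  1.1 -0.3] T [ 0.04 -0.05 -0.03] op 0.0855 q6 -0.97 
shift units [-1.558 -0.692  0.616] spin deg 12.4 units 0.0688
```

Emit:
arm_command(deltas=[[1,-0.52,-0.23,0.2,0],[1,-0.52,-0.23,0.2,0],[1,-0.52,-0.23,0.2,0],[1,0,0,0,0.035],[1,0,0,0,0.034],[1,0,0,0,0],[1,0,0,0,0]])

```text
time_s: 1.73
tcp_pos: [0.5978, 0.1574, 0.1956]
tool_rot: [0.282, 0.959, -0.003, -0.004]
contact_force: [-0.3, -0.9, -0.4]
opening: 0.0854
```

```bash
cat >> h.py <<'E'
def wcam():
    "wrist snapshot with world R,t"
    o=env.observe();c=env.snapshot('wrist');W=np.eye(4);W[:3,:3]=Rn.from_quat(o['tool_rot']).as_matrix();W[:3,3]=o['tcp_pos']
    M=np.linalg.inv(W@np.array(c['hand_eye']));c['R']=M[:3,:3];c['t']=M[:3,3];return c
E
python3 -c "
from h import *
to(.5883,.170,.20,58.4)
c=wcam();import pickle;pickle.dump(c,open('w1.pkl','wb'));save('w1.png',c['img'])"
```

```text
t 1.7333 tcp [0.5978 0.1574 0.1956] ydir 57.3 tilt [-0.0092 -0.0035 -1.    ] F [-0.3 -0.9 -0.4] T [ 0.02 -0.03  0.07] op 0.0854 q6 -0.85 
shift units [ 0.372  0.136 -0.11 ] spin deg -1.1 units -0.0062
```

View pics/w1.png

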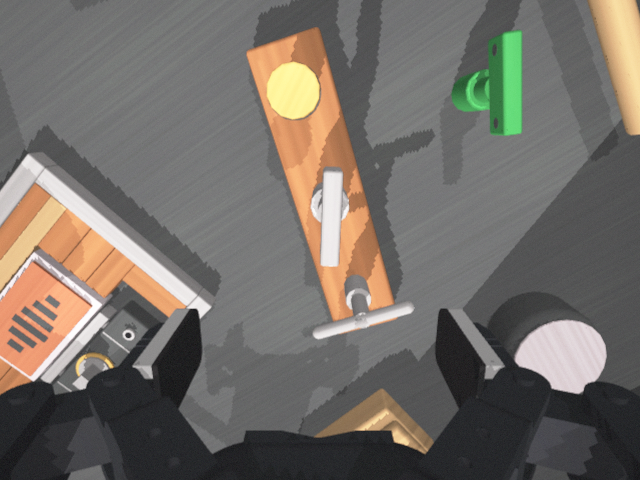

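The wrist view shows the flat handle upright at (331,217). Its ends are at about (333,170) and (330,265). The slim key is at (362,320) and the brass one at (294,90).

```bash
python3 - <<'E'
from h import *
import pickle
c=pickle.load(open('w1.pkl','rb'))
g=cv2.cvtColor(c['img'],cv2.COLOR_RGB2HSV).astype(int)
m=((g[...,1]<25)&(g[...,2]>195)).astype(np.uint8);z=np.zeros_like(m);z[160:275,312:352]=1;m*=z
m=cv2.morphologyEx(m,cv2.MORPH_OPEN,np.ones((5,5)))
cs,_=cv2.findContours(m,cv2.RETR_EXTERNAL,cv2.CHAIN_APPROX_NONE);k=max(cs,key=cv2.contourArea)
bx=cv2.boxPoints(cv2.minAreaRect(k));print(bx)
P=np.array([ray(c,u,v,.103)[:2] for u,v in bx]);print(P,P.mean(0))
for i in range(2):
  e=P[(i+1)%4]-P[i];print(np.hypot(*e),np.degrees(np.arctan2(e[1],e[0])))
# spindle from this view too
m=((g[...,1]>60)&(g[...,0]>12)&(g[...,0]<32)&(g[...,2]>120)).astype(np.uint8);z[:]=0;z[345:385,65:125]=1
ys,xs=np.nonzero(m*z);print('gold',xs.min(),xs.max(),ys.min(),ys.max(),ray(c,(xs.min()+xs.max())/2,(ys.min()+ys.max())/2,.024)[:2])
E
```

```text
[[320.348   264.90854]
 [323.5665  171.57123]
 [341.57956 172.19238]
 [338.36105 265.5297 ]]
[[0.60958764 0.15063385]
 [0.56175604 0.18345548]
 [0.56774241 0.19213918]
 [0.61599182 0.15992172]] [0.58876948 0.17153756]
0.05800966799457249 145.54242822052007
0.010547197972458098 55.41838312086276
gold 75 113 353 376 [ 0.60398753 -0.0900461 ]
```

```bash
python3 -c "
from h import *
to(.5887,.1712,.13,55.6)"
```

```text
t 1.7833 tcp [0.5977 0.1574 0.1956] ydir 57.3 tilt [-0.0092 -0.0036 -1.    ] F [0.3 0.3 0.3] T [-0.01 -0.01 -0.01] op 0.0856 q6 -0.85 
shift units [0.366 0.181 1.64 ] spin deg 1.7 units 0.0093
```

Emit:
arm_command(deltas=[[1,0.19,0.09,0,0],[1,0.18,0.09,0,0.009],[1,0,0,0.4,0],[1,0,0,0.4,0],[1,0,0,0.4,0],[1,0,0,0.4,0],[1,0,0,0,0]])

```text
time_s: 2.37
tcp_pos: [0.5852, 0.179, 0.1331]
tool_rot: [0.288, 0.958, -0.0, -0.002]
contact_force: [0.3, -0.5, -0.7]
opening: 0.0852
```

```bash
python3 -c "
from h import *
to(.5887,.1712,.082,55.6)
c=wcam();import pickle;pickle.dump(c,open('w2.pkl','wb'));save('w2.png',c['img'][100:,100:540])"
```

```text
t 2.3667 tcp [0.5852 0.179  0.1331] ydir 56.5 tilt [-4.2e-03  4.0e-04 -1.0e+00] F [ 0.3 -0.5 -0.7] T [-0.09  0.03  0.02] op 0.0852 q6 -0.8 
shift units [-0.184 -0.112  1.277] spin deg 0.9 units 0.0051
```

View pics/w2.png

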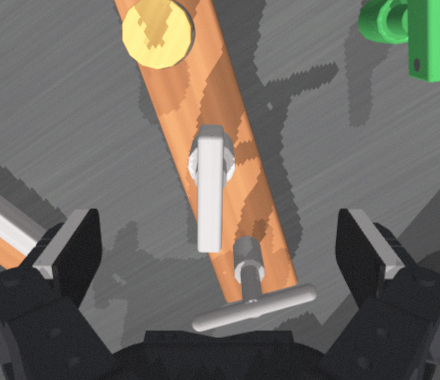

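The flat handle is at crop (210,192), which is full-image (310,292). The gripper overshot sideways, so I'll re-measure.

```bash
cat > meas.py <<'E'
from h import *
def handle(c,z0,lo,thr=190):
    g=cv2.cvtColor(c['img'],cv2.COLOR_RGB2HSV).astype(int)
    m=((g[...,1]<25)&(g[...,2]>thr)).astype(np.uint8);z=np.zeros_like(m);x,y,w,h=lo;z[y:y+h,x:x+w]=1;m*=z
    m=cv2.morphologyEx(m,cv2.MORPH_OPEN,np.ones((5,5)))
    cs,_=cv2.findContours(m,cv2.RETR_EXTERNAL,cv2.CHAIN_APPROX_NONE);k=max(cs,key=cv2.contourArea)
    bx=cv2.boxPoints(cv2.minAreaRect(k));P=np.array([ray(c,u,v,z0)[:2] for u,v in bx]);print(bx.round(),P.mean(0))
    for i in range(2):
      e=P[(i+1)%4]-P[i];print(np.hypot(*e),np.degrees(np.arctan2(e[1],e[0])))
E
python3 - <<'E'
from meas import *
import pickle
c=pickle.load(open('w2.pkl','rb'))
handle(c,.103,(288,220,42,140))
to(.5885,.1714,.13,55.5)
E
```

```text
[[298. 238.]
 [321. 238.]
 [321. 351.]
 [298. 351.]] [0.5889129  0.17174865]
0.010381330794884028 56.6129524632603
0.057918697829167434 -33.32847310776639
t 2.4167 tcp [0.5861 0.1792 0.1347] ydir 56.5 tilt [-0.002  0.001 -1.   ] F [-0.8 -0.3  0.1] T [-0.01 -0.01  0.06] op 0.0854 q6 -0.8 
shift units [-0.159 -0.13   0.117] spin deg 1.0 units 0.0056
```

Emit:
arm_command(deltas=[[1,-0.15,-0.12,0,0],[1,0,0,0,0],[1,0,0,0,0]])

```text
time_s: 2.67
tcp_pos: [0.5894, 0.173, 0.1377]
tool_rot: [0.286, 0.958, 0.001, 0.001]
contact_force: [-0.4, 0.1, 0.5]
opening: 0.0853
```

```bash
python3 -c "
from h import *
to(.5889,.1717,.082,56.6)"
```

```text
t 2.6667 tcp [0.5894 0.173  0.1377] ydir 56.7 tilt [ 0.0022  0.0019 -1.    ] F [-0.4  0.1  0.5] T [0.01 0.01 0.06] op 0.0853 q6 -0.82 
shift units [-0.007 -0.038  1.393] spin deg 0.1 units 0.0007
```

Emit:
arm_command(deltas=[[1,0,-0.04,0.25,0],[1,0,0,0.25,0],[1,0,0,0.25,0],[1,0,0,0.25,0],[1,0,0,0.15,0],[1,0,0,0,0]])

```text
time_s: 3.17
tcp_pos: [0.5899, 0.1713, 0.0893]
tool_rot: [0.287, 0.958, 0.002, 0.003]
contact_force: [-0.4, -0.1, 0.6]
opening: 0.0855
```

```bash
python3 -c "
from h import *
to(.5889,.1717,.082,56.6)"
```

```text
t 3.1667 tcp [0.5899 0.1713 0.0893] ydir 56.7 tilt [ 0.0063  0.0028 -1.    ] F [-0.4 -0.1  0.6] T [ 0.   -0.01 -0.02] op 0.0855 q6 -0.82 
shift units [ 0.028 -0.007  0.182] spin deg 0.1 units 0.0005
```

Emit:
arm_command(deltas=[[1,0.02,0,0.18,0],[1,0,0,0,0],[1,0,0,0,0],[1,0,0,0,0]])

```text
time_s: 3.5
tcp_pos: [0.5886, 0.1718, 0.0798]
tool_rot: [0.287, 0.958, 0.002, 0.001]
contact_force: [-0.7, -0.4, -0.3]
opening: 0.0856
```

```bash
python3 -c "
from h import *
to(.5889,.1717,.082,56.6)"
```

```text
t 3.5 tcp [0.5886 0.1718 0.0798] ydir 56.7 tilt [ 0.0036  0.0023 -1.    ] F [-0.7 -0.4 -0.3] T [0.06 0.   0.06] op 0.0856 q6 -0.82 
shift units [-0.007  0.002 -0.056] spin deg 0.1 units 0.0005
```

Emit:
arm_command(deltas=[[1,0,0,-0.06,0],[1,0,0,0,0],[0.4,0,0,0,0],[0.3,0,0,0,0],[0.2,0,0,0,0],[0.1,0,0,0,0],[0,0,0,0,0],[0,0,0,0,0],[0,0,0,0,0],[0,0,0,0,0]], grip_force=50)

```text
time_s: 4.33
tcp_pos: [0.5901, 0.1722, 0.0847]
tool_rot: [0.287, 0.958, 0.003, 0.003]
contact_force: [0.4, -0.1, 1.3]
opening: 0.011
```

```bash
python3 -c "
from h import *
to(.5889,.1717,.082,56.6)"
```

```text
t 4.3333 tcp [0.5901 0.1722 0.0847] ydir 56.7 tilt [ 0.0082  0.0034 -1.    ] F [ 0.4 -0.1  1.3] T [-0.    0.01  0.02] op 0.011 q6 -0.82 
shift units [ 0.019 -0.027  0.067] spin deg 0.1 units 0.0005
```

Emit:
arm_command(deltas=[[0,0,0,0,0],[0,0,0,0,0],[0,0,0,-0.15,0],[0,0,0,-0.25,0],[0,0,0,-0.25,0],[0,0,0,-0.25,0],[0,0,0,-0.25,0],[0,0,0,-0.25,0],[0,0,0,-0.25,0],[0,0,0,-0.25,0],[0,0,0,-0.1,0],[0,0,0,0,0]], grip_force=100)

```text
time_s: 5.33
tcp_pos: [0.5891, 0.1718, 0.174]
tool_rot: [0.287, 0.958, 0.003, 0.004]
contact_force: [-0.2, -0.9, -3.1]
opening: 0.01
```

```bash
python3 -c "
from h import *
to(.608,-.095,.18,96)
c=wcam();S=env.snapshot('scene')
save('w3.png',np.hstack([cv2.resize(c['img'][150:,120:520],(400,330)),cv2.resize(S['img'][170:320,330:512],(400,330))]))"
```

```text
t 5.3333 tcp [0.5891 0.1718 0.174 ] ydir 56.7 tilt [ 0.0085  0.0031 -1.    ] F [-0.2 -0.9 -3.1] T [-0.02 -0.01  0.  ] op 0.01 q6 -0.82 
shift units [-4.057 -5.314 -0.166] spin deg -39.3 units -0.2183
```

View pics/w3.png

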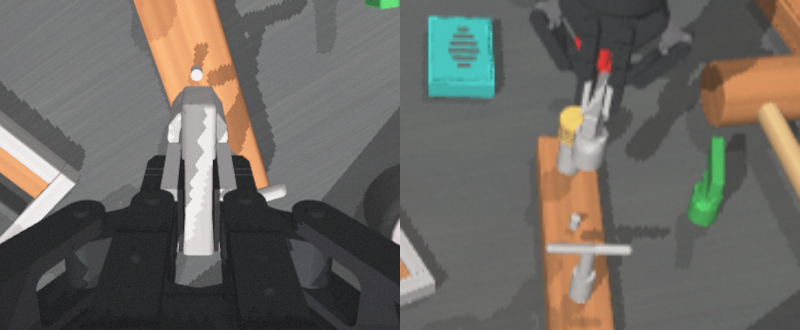

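The left panel shows the handle held between the jaws and the bare pin at (196,75). The right panel shows the key clear of the stand, with the other keys still standing. Next stop is a viewing spot near the spindle.

Emit:
arm_command(deltas=[[0,-0.2,-0.2,0,0],[0,-0.4,-0.38,-0.02,0],[0,-0.45,-0.42,-0.02,0],[0,-0.45,-0.42,0,0],[0,-0.45,-0.42,0,0],[0,-0.45,-0.42,0,0],[0,-0.45,-0.42,0,0],[0,-0.45,-0.42,0,0],[0,-0.45,-0.42,0,0],[0,-0.4,-0.35,0,0],[0,-0.2,-0.2,0,0],[0,0,0,0,0]])

```text
time_s: 6.43
tcp_pos: [0.641, -0.0785, 0.1621]
tool_rot: [0.285, 0.958, -0.002, -0.007]
contact_force: [-0.4, 0.0, -1.5]
opening: 0.0099
```

Emit:
arm_command(deltas=[[0,0,0,0,-0.036],[0,0,0,0,-0.036],[0,0,0,0,-0.036],[0,0,0,0,-0.036],[0,0,0,0,-0.036],[0,0,0,0,-0.03],[0,0,0,0,0],[0,0,0,0,0]])

```text
time_s: 7.1
tcp_pos: [0.6353, -0.0726, 0.1572]
tool_rot: [-0.056, 0.998, 0.005, -0.013]
contact_force: [-0.5, -0.2, -2.1]
opening: 0.0093
```

```bash
python3 -c "
from h import *
to(.653,-.09,.17,96)"
```

```text
t 7.1 tcp [ 0.6353 -0.0726  0.1572] ydir 96.4 tilt [-0.0271  0.0077 -0.9996] F [-0.5 -0.2 -2.1] T [-0.   -0.05  0.03] op 0.0093 q6 -1.91 
shift units [-0.383 -0.479 -0.334] spin deg 0.4 units 0.0022
```

Emit:
arm_command(deltas=[[0,-0.38,-0.48,-0.3,0],[0,0,0,0,0],[0,0,0,0,0],[0,0,0,0,0]])

```text
time_s: 7.43
tcp_pos: [0.6513, -0.0874, 0.1676]
tool_rot: [-0.053, 0.998, 0.006, -0.015]
contact_force: [0.2, -0.4, -1.5]
opening: 0.0096
```

Emit:
arm_command(deltas=[[0,0,0,0,0],[0,0,0,0,0],[0,0,0,0,0],[0,0,0,0,0]])

```text
time_s: 7.77
tcp_pos: [0.6502, -0.0861, 0.167]
tool_rot: [-0.052, 0.998, 0.006, -0.016]
contact_force: [0.2, -0.1, -0.6]
opening: 0.0095
```

```bash
python3 -c "
from h import *
to(.653,-.09,.17,96)
c=wcam();import pickle;pickle.dump(c,open('w4.pkl','wb'));save('w4.png',c['img'])"
```

```text
t 7.7667 tcp [ 0.6502 -0.0861  0.167 ] ydir 96.0 tilt [-0.0327  0.0107 -0.9994] F [ 0.2 -0.1 -0.6] T [ 0.01  0.01 -0.  ] op 0.0095 q6 -1.92 
shift units [-0.057 -0.103 -0.078] spin deg -0.0 units -0.0
```

View pics/w4.png

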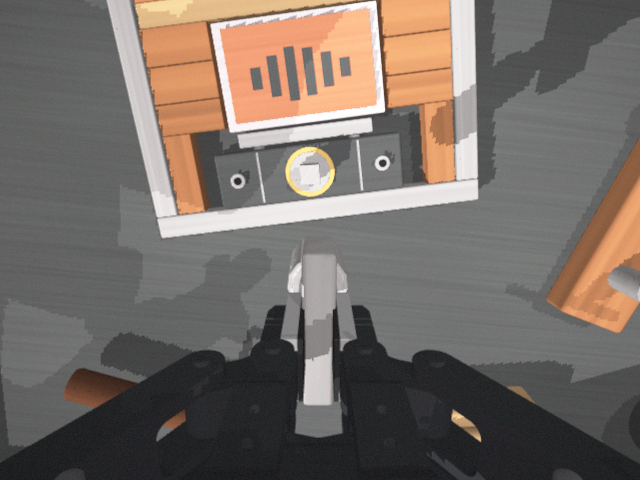

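The wrist view shows the spindle with the gold collar at (310,171) and the drive's square top at about (310,175). The held handle runs from (318,253) to (318,403). I'll measure the square's centre and angle, and the key's place in the tool frame.

```bash
python3 - <<'E'
from h import *
import pickle
c=pickle.load(open('w4.pkl','rb'));im=c['img']
g=cv2.cvtColor(im,cv2.COLOR_RGB2HSV).astype(int)
cr=im[140:205,275:345];save('sq.png',cv2.resize(cr,(700,650),interpolation=cv2.INTER_CUBIC))
m=((g[...,1]<25)&(g[...,2]>205)).astype(np.uint8);z=np.zeros_like(m);z[158:195,292:330]=1
cs,_=cv2.findContours(cv2.morphologyEx(m*z,cv2.MORPH_OPEN,np.ones((5,5))),0,1);k=max(cs,key=cv2.contourArea)
r=cv2.minAreaRect(k);print(r)
m=((g[...,1]>70)&(g[...,0]>14)&(g[...,0]<32)&(g[...,2]>120)).astype(np.uint8);z[:]=0;z[140:202,280:340]=1
ys,xs=np.nonzero(m*z);print('gold',xs.min(),xs.max(),ys.min(),ys.max());e=cv2.fitEllipse(cv2.convexHull(np.c_[xs,ys].astype(np.int32)));print(e,ray(c,*e[0],.024)[:2])
# key in tool frame at grasp
Rg=Rn.from_quat([.287,.958,.003,.003]).as_matrix()
for zz in(.025,.103): print('key in tool',Rg.T@(np.array([.5889,.1717,zz])-[.5898,.1721,.0847]))
# handle top in tool frame, now
H=np.array(c['hand_eye'])
for u,v in((318,253),(304,403),(334,403),(318,403)):
    d=H[:3,:3]@np.array([(u-c['cx'])/c['fx'],(v-c['cy'])/c['fy'],1]);o=H[:3,3];print((u,v),o+d*(-.0183-o[2])/d[2])
E
```

```text
((309.0, 174.0), (32.0, 34.0), 90.0)
gold 285 334 147 196
((309.534912109375, 171.240966796875), (49.463233947753906, 50.10688400268555), 164.37362670898438) [ 0.60843294 -0.09478893]
key in tool [ 0.00077213 -0.00127481  0.05968952]
key in tool [ 0.00045815 -0.00069224 -0.01830767]
(318, 253) [ 3.09168658e-02 -8.20230814e-05 -1.83000000e-02]
(304, 403) [-0.02767491 -0.0052408  -0.0183    ]
(334, 403) [-0.02766187  0.0058767  -0.0183    ]
(318, 403) [-2.76688244e-02 -5.24706590e-05 -1.83000000e-02]
```

View pics/sq.png

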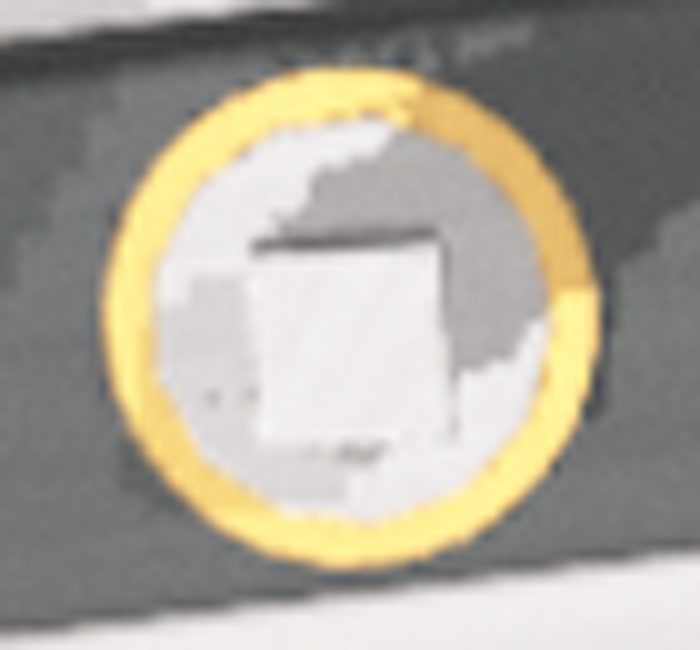

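```bash
python3 - <<'E'
from h import *
import pickle
c=pickle.load(open('w4.pkl','rb'))
P=np.array([ray(c,u,v,.042)[:2] for u,v in((300.2,165),(318.7,164.2),(320.2,183.4),(301.2,184.2))]);print(P,P.mean(0))
for i in range(4):
  e=P[(i+1)%4]-P[i];print(np.hypot(*e),np.degrees(np.arctan2(e[1],e[0])))
A=[ray(c,u,v,.018)[:2] for u,v in((160,237),(478,199))];e=A[1]-A[0];print('chase bar',np.degrees(np.arctan2(e[1],e[0])))
E
```

```text
[[ 0.60337853 -0.1013993 ]
 [ 0.60157537 -0.08921472]
 [ 0.61413648 -0.08686689]
 [ 0.61599525 -0.09953609]] [ 0.60877141 -0.09425425]
0.01231728509792591 98.4179545509516
0.01277865060455289 10.587131739008518
0.012804834634371804 -81.65337033358749
0.012753554155311387 -171.59940736870425
chase bar 102.82385276042982
```

```bash
cat >> h.py <<'E'
M=np.array([.0019,0,.0597])
def mto(x,y,z,yd):
    o=env.observe();R=Rn.from_quat(o['tool_rot']).as_matrix();m=o['tcp_pos']+R@M
    print('mouth',m.round(4));to(*(np.array([x,y,z])-R@M),yd)
E
python3 -c "
from h import *
mto(.6086,-.0945,.06,98.7)"
```

```text
mouth [ 0.6463 -0.0856  0.1074]
t 7.8167 tcp [ 0.6502 -0.0861  0.167 ] ydir 96.0 tilt [-0.0328  0.0108 -0.9994] F [ 0.5 -0.9 -2.2] T [-0.01 -0.    0.02] op 0.0095 q6 -1.92 
shift units [ 0.924 -0.139  1.213] spin deg -2.7 units -0.015
```

Emit:
arm_command(deltas=[[0,0.2,-0.03,0,0],[0,0.2,-0.03,0,0],[0,0.2,-0.03,0,0],[0,0.15,-0.02,0,0],[0,0,0,0.15,-0.008],[0,0,0,0.25,-0.007],[0,0,0,0.25,0],[0,0,0,0.2,0],[0,0,0,0,0],[0,0,0,0,0]])

```text
time_s: 8.65
tcp_pos: [0.6128, -0.0944, 0.1316]
tool_rot: [-0.076, 0.997, 0.007, -0.017]
contact_force: [0.3, -1.6, -1.3]
opening: 0.0094
```

```bash
python3 -c "
from h import *
mto(.6086,-.0945,.05,98.7)"
```

```text
mouth [ 0.6088 -0.0941  0.072 ]
t 8.65 tcp [ 0.6128 -0.0944  0.1316] ydir 98.7 tilt [-0.0348  0.0106 -0.9993] F [ 0.3 -1.6 -1.3] T [-0.01 -0.02 -0.04] op 0.0094 q6 -1.99 
shift units [-0.01  -0.018  0.549] spin deg 0.0 units 0.0001
```

Emit:
arm_command(deltas=[[0,0,0,0.2,0],[0,-0.01,-0.02,0.2,0],[0,0,0,0.13,0],[0,0,0,0,0],[0,0,0,0,0]])

```text
time_s: 9.07
tcp_pos: [0.6132, -0.0949, 0.1075]
tool_rot: [-0.076, 0.997, 0.007, -0.017]
contact_force: [0.3, -0.1, -1.9]
opening: 0.0092
```

```bash
python3 -c "
from h import *
mto(.6086,-.0945,.043,98.7)
c=wcam();S=env.snapshot('scene')
save('w5.png',np.hstack([cv2.resize(c['img'][150:350,220:420],(400,400)),cv2.resize(S['img'][220:330,230:340],(400,400),interpolation=2)]))"
```

```text
mouth [ 0.6092 -0.0946  0.0479]
t 9.0667 tcp [ 0.6132 -0.0949  0.1075] ydir 98.7 tilt [-0.035   0.0107 -0.9993] F [ 0.3 -0.1 -1.9] T [-0.02 -0.05 -0.05] op 0.0092 q6 -1.99 
shift units [0.011 0.002 0.124] spin deg 0.0 units 0.0001
```

View pics/w5.png

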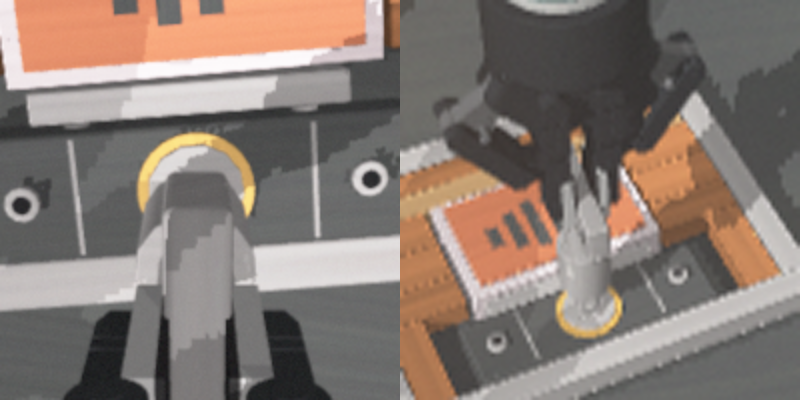

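The key's socket is just above the collar and centred on it within about a millimetre (the left panel has the ring at column 196 and the key at 200). I'll lower gently and feel for it.

Emit:
arm_command(deltas=[[0,0.01,0,0.07,0],[0,0,0,0.07,0],[0,0,0,0.05,0],[0,0,0,0.05,0]])

```text
time_s: 9.5
tcp_pos: [0.6134, -0.0951, 0.0992]
tool_rot: [-0.076, 0.997, 0.006, -0.016]
contact_force: [-0.9, 0.3, 3.0]
opening: 0.0098
```

```bash
python3 -c "
from h import *
mto(.6086,-.0945,.024,98.7)"
```

```text
mouth [ 0.6096 -0.0948  0.0396]
t 9.5 tcp [ 0.6134 -0.0951  0.0992] ydir 98.7 tilt [-0.0319  0.0098 -0.9994] F [-0.9  0.3  3. ] T [0.15 0.38 0.05] op 0.0098 q6 -1.99 
shift units [0.012 0.006 0.391] spin deg 0.0 units 0.0002
```

Emit:
arm_command(deltas=[[0,0.01,0,0.06,0],[0,0.01,0,0.06,0],[0,0,0,0.06,0]])

```text
time_s: 9.75
tcp_pos: [0.6121, -0.0947, 0.0927]
tool_rot: [-0.076, 0.997, 0.006, -0.015]
contact_force: [1.2, 0.8, 0.9]
opening: 0.0097
```

```bash
python3 -c "
from h import *
mto(.6086,-.0945,.024,98.7)"
```

```text
mouth [ 0.6084 -0.0943  0.0331]
t 9.75 tcp [ 0.6121 -0.0947  0.0927] ydir 98.7 tilt [-0.0314  0.0104 -0.9995] F [1.2 0.8 0.9] T [ 0.03 -0.04 -0.  ] op 0.0097 q6 -1.99 
shift units [-0.011 -0.008  0.228] spin deg 0.0 units 0.0001
```

It slid on with little force, so the mouth is now about at the ball.

Emit:
arm_command(deltas=[[0,0,0,0.06,0],[0,0,0,0.07,0],[0,0,0,0.07,0]])

```text
time_s: 10.0
tcp_pos: [0.612, -0.0946, 0.0859]
tool_rot: [-0.076, 0.997, 0.006, -0.015]
contact_force: [-1.7, 1.0, -1.3]
opening: 0.0097
```

```bash
python3 -c "
from h import *
mto(.6086,-.0945,.024,98.7)"
```

```text
mouth [ 0.6083 -0.0943  0.0263]
t 10.0 tcp [ 0.612  -0.0946  0.0859] ydir 98.7 tilt [-0.0304  0.01   -0.9995] F [-1.7  1.  -1.3] T [ 0.04  0.36 -0.  ] op 0.0097 q6 -1.99 
shift units [-0.008 -0.006  0.057] spin deg 0.0 units 0.0002
```

Emit:
arm_command(deltas=[[0,0,0,0.06,0],[0,0,0,0.06,0],[0,0,0,0.07,0]])

```text
time_s: 10.25
tcp_pos: [0.612, -0.0947, 0.0836]
tool_rot: [-0.076, 0.997, 0.006, -0.014]
contact_force: [-6.6, 1.4, 19.6]
opening: 0.0095
```

```bash
python3 -c "
from h import *
mto(.6086,-.0945,.024,98.7)"
```

```text
mouth [ 0.6085 -0.0944  0.024 ]
t 10.25 tcp [ 0.612  -0.0947  0.0836] ydir 98.7 tilt [-0.0282  0.0093 -0.9996] F [-6.6  1.4 19.6] T [ 0.36  1.28 -0.06] op 0.0095 q6 -1.99 
shift units [-0.002 -0.003  0.   ] spin deg 0.0 units 0.0003
```

Emit:
arm_command(deltas=[[0,0,0,0.07,0],[0,0,0,0.07,0]])

```text
time_s: 10.42
tcp_pos: [0.6119, -0.0946, 0.0837]
tool_rot: [-0.076, 0.997, 0.005, -0.013]
contact_force: [-5.0, 2.4, 16.1]
opening: 0.0092
```

```bash
python3 -c "
from h import *
mto(.6086,-.0945,.024,98.7)"
```

```text
mouth [ 0.6084 -0.0944  0.024 ]
t 10.4167 tcp [ 0.6119 -0.0946  0.0837] ydir 98.8 tilt [-0.026   0.0084 -0.9996] F [-5.   2.4 16.1] T [0.28 1.09 0.03] op 0.0092 q6 -1.99 
shift units [-0.004 -0.002  0.001] spin deg 0.1 units 0.0003
```

The key has come to a solid stop with the mouth at 0.024, which is home. I'll release so it settles upright, and let the tool's tilt recover before regripping.

Emit:
arm_command(deltas=[[0,0,0,0,0],[0.3,0,0,0,0],[0.4,0,0,0,0],[0.4,0,0,0,0],[0.4,0,0,0,0],[0.4,0,0,0,0]])

```text
time_s: 10.92
tcp_pos: [0.6135, -0.0953, 0.0837]
tool_rot: [-0.076, 0.997, 0.004, -0.011]
contact_force: [0.2, 0.2, 0.2]
opening: 0.0341
```

```bash
python3 -c "
from h import *
to(.612,-.0946,.0837,98.7)"
```

```text
t 10.9167 tcp [ 0.6135 -0.0953  0.0837] ydir 98.8 tilt [-0.0217  0.0069 -0.9997] F [0.2 0.2 0.2] T [0.02 0.03 0.  ] op 0.0341 q6 -1.99 
shift units [0.036 0.024 0.   ] spin deg 0.1 units 0.0003
```

Tilt recovers while the gripper is empty, so I'll idle some more rows.

Emit:
arm_command(deltas=[[0.4,0,0,0,0],[0.4,0,0,0,0],[0.4,0,0,0,0],[0.4,0,0,0,0],[0.4,0,0,0,0],[0.4,0,0,0,0],[0.4,0,0,0,0],[0.4,0,0,0,0],[0.4,0,0,0,0],[0.4,0,0,0,0],[0.4,0,0,0,0],[0.4,0,0,0,0]])

```text
time_s: 11.92
tcp_pos: [0.6139, -0.0955, 0.0827]
tool_rot: [-0.076, 0.997, 0.004, -0.011]
contact_force: [-0.4, 0.6, 0.3]
opening: 0.0342
```

```bash
python3 -c "
from h import *
to(.610,-.0946,.0835,98.7)"
```

```text
t 11.9167 tcp [ 0.6139 -0.0955  0.0827] ydir 98.8 tilt [-0.0221  0.007  -0.9997] F [-0.4  0.6  0.3] T [-0.04 -0.04 -0.03] op 0.0342 q6 -1.99 
shift units [ 0.092  0.036 -0.017] spin deg 0.1 units 0.0003
```

Emit:
arm_command(deltas=[[0.4,0.12,0.03,-0.02,0],[0.4,0,0,0,0],[0.4,0,0,0,0],[0.4,0,0,0,0]])

```text
time_s: 12.25
tcp_pos: [0.6082, -0.0949, 0.0838]
tool_rot: [-0.076, 0.997, 0.004, -0.011]
contact_force: [-0.1, -0.2, 0.2]
opening: 0.034
```

```bash
python3 -c "
from h import *
to(.6087,-.0945,.0835,98.7)
c=wcam();S=env.snapshot('scene')
save('w6.png',np.hstack([cv2.resize(c['img'][150:450,170:470],(400,400)),cv2.resize(S['img'][220:330,230:340],(400,400),interpolation=2)]))"
```

```text
t 12.25 tcp [ 0.6082 -0.0949  0.0838] ydir 98.8 tilt [-0.0224  0.0071 -0.9997] F [-0.1 -0.2  0.2] T [-0.03 -0.01  0.03] op 0.034 q6 -1.99 
shift units [-0.015  0.007  0.007] spin deg 0.1 units 0.0003
```

View pics/w6.png

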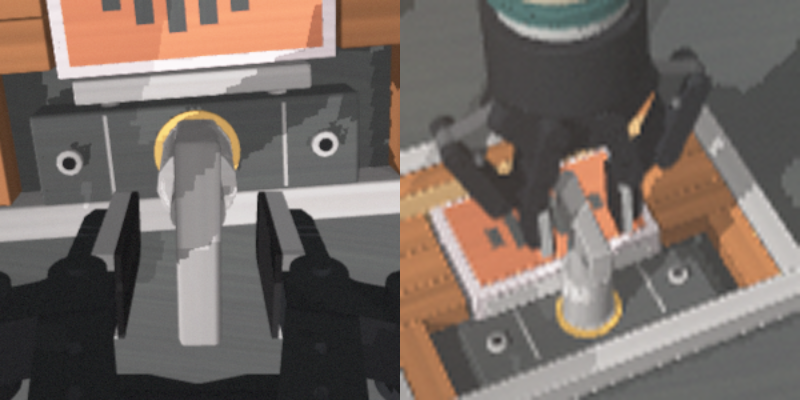

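The key is released, standing upright on its collar and centred between the jaws. I'll regrip and turn clockwise.

Emit:
arm_command(deltas=[[0.2,0,0,0,0],[0.1,0,0,0,0],[0,0,0,0,0],[0,0,0,0,0],[0,0,0,0,0],[0,0,0,0,0],[0,0,0,0,0.03],[0,0,0,0,0.03],[0,0,0,0,0.03],[0,0,0,0,0.03]], grip_force=120)

```text
time_s: 13.18
tcp_pos: [0.6087, -0.0944, 0.0843]
tool_rot: [0.119, 0.993, 0.002, -0.011]
contact_force: [-0.2, 0.2, 0.4]
opening: 0.009
```

```bash
python3 -c "
from h import *
to(.6087,-.0945,.0835,98.7)"
```

```text
t 13.1833 tcp [ 0.6087 -0.0944  0.0843] ydir 76.4 tilt [-0.0217  0.0076 -0.9997] F [-0.2  0.2  0.4] T [0.08 0.04 0.2 ] op 0.009 q6 -1.6 
shift units [-0.001 -0.002  0.019] spin deg -22.3 units -0.1241
```

Turning cleanly: 22° so far, torque 0.2 N m and no side force.

Emit:
arm_command(deltas=[[0,0,0,0.01,0.03],[0,0,0,0,0.03],[0,0,0,0,0.03],[0,0,0,0,0.03],[0,0,0,0,0.03],[0,0,0,0,0.03],[0,0,0,0,0.03]])

```text
time_s: 13.77
tcp_pos: [0.6092, -0.0939, 0.0843]
tool_rot: [0.447, 0.894, -0.001, -0.011]
contact_force: [0.0, -0.0, 1.3]
opening: 0.0093
```

```bash
python3 -c "
from h import *
to(.6087,-.0945,.0835,98.7)"
```

```text
t 13.7667 tcp [ 0.6092 -0.0939  0.0843] ydir 36.9 tilt [-0.0207  0.0076 -0.9998] F [ 0.  -0.   1.3] T [ 0.1  -0.08  0.18] op 0.0093 q6 -0.91 
shift units [-0.005 -0.018  0.019] spin deg -61.8 units -0.3434
```

Emit:
arm_command(deltas=[[0,0,0,0.01,0.03],[0,0,0,0,0.03],[0,0,0,0,0.03]])

```text
time_s: 14.02
tcp_pos: [0.6095, -0.0938, 0.0843]
tool_rot: [0.574, 0.819, -0.003, -0.01]
contact_force: [0.0, -0.3, -0.2]
opening: 0.0089
```

```bash
python3 -c "
from h import *
to(.6087,-.0945,.0835,98.7)"
```

```text
t 14.0167 tcp [ 0.6095 -0.0938  0.0843] ydir 20.0 tilt [-0.0199  0.0074 -0.9998] F [ 0.  -0.3 -0.2] T [ 0.07 -0.16  0.34] op 0.0089 q6 -0.62 
shift units [-0.01  -0.024  0.021] spin deg -78.7 units -0.4373
```

Torque is rising to 0.34 N m, so I'll continue to the solid stop.

Emit:
arm_command(deltas=[[0,0,0,0.01,0.03],[0,0,0,0,0.03],[0,0,0,0,0.03]])

```text
time_s: 14.27
tcp_pos: [0.6098, -0.0938, 0.0843]
tool_rot: [0.687, 0.727, -0.004, -0.009]
contact_force: [-0.7, 0.6, 0.0]
opening: 0.0091
```

```bash
python3 -c "
from h import *
to(.6087,-.0945,.0835,98.7)"
```

```text
t 14.2667 tcp [ 0.6098 -0.0938  0.0843] ydir 3.3 tilt [-0.0192  0.0064 -0.9998] F [-0.7  0.6  0. ] T [ 0.14 -0.13  1.  ] op 0.0091 q6 -0.32 
shift units [-0.016 -0.028  0.021] spin deg -95.4 units -0.5302
```

Emit:
arm_command(deltas=[[0,0,0,0.01,0.03],[0,0,0,0,0.03]])

```text
time_s: 14.43
tcp_pos: [0.61, -0.0938, 0.0843]
tool_rot: [0.753, 0.658, -0.005, -0.008]
contact_force: [0.2, 1.1, -0.3]
opening: 0.0092
```

```bash
python3 -c "
from h import *
to(.6087,-.0945,.0835,98.7)
c=wcam();T=env.snapshot('top')
import pickle;pickle.dump((c,T),open('w7.pkl','wb'))
save('w7.png',np.hstack([cv2.resize(c['img'],(480,360)),cv2.resize(T['img'][165:265,315:404],(320,360),interpolation=2)]))"
```

```text
t 14.4333 tcp [ 0.61   -0.0938  0.0843] ydir -7.6 tilt [-0.0189  0.005  -0.9998] F [ 0.2  1.1 -0.3] T [ 0.19 -0.23  1.05] op 0.0092 q6 -0.13 
shift units [-0.022 -0.029  0.022] spin deg -106.3 units -0.5907
```

View pics/w7.png

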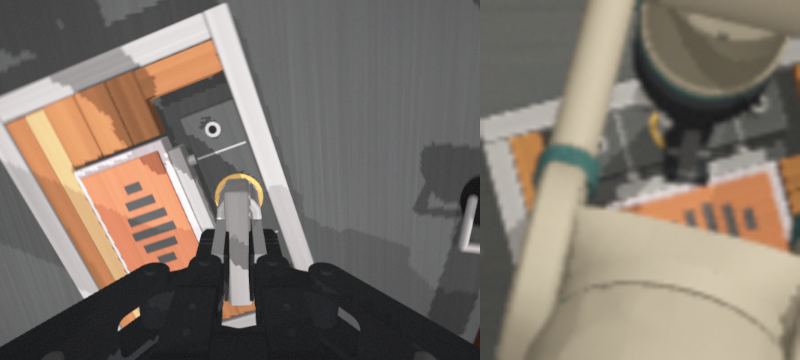

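```bash
python3 - <<'E'
from meas import *
import pickle
c,T=pickle.load(open('w7.pkl','rb'))
g=cv2.cvtColor(c['img'],cv2.COLOR_RGB2GRAY)
H=np.array(c['hand_eye'])
for r in(262,275,290,330,350,370,390):
    d=np.diff(g[r,285:355].astype(int));print(r,285+np.argmax(d[:35]),285+35+np.argmin(d[35:]), g[r,290:350:4])
E
```

```text
262 286 350 [175 111 118 152 159 162 158 161 156 155 142 104 104 117 209]
275 288 347 [149 162 151 151 160 162 160 160 156 160 142 183 210 207 160]
290 288 348 [206 220 165 148 161 163 161 156 157 157 142 140 204 206 214]
330 305 331 [121 126 109  27 127 126 130 128 126 129 124  33  78 122 125]
350 305 341 [ 39  40  67  36 142 174 130 127 127 125 119  44  68  61  38]
370 305 331 [ 32  25  36  40 142 189 191 196 199 195 193  37  34  36  33]
390 304 332 [ 29  31  51  60 131 189 189 194 195 196 199  37  31  34  37]
```

There's no slip in the grip: the handle edges are straight along the tool. Torque has levelled off at about 1 N m, so it's solid. I'll release, then back off straight up.

Emit:
arm_command(deltas=[[0,0,0,0,0],[0,0,0,0,0],[0.1,0,0,0,0],[0.2,0,0,0,0],[0.3,0,0,0,0],[0.4,0,0,0,0],[0.4,0,0,0,0]])

```text
time_s: 15.12
tcp_pos: [0.6096, -0.0937, 0.0835]
tool_rot: [0.75, 0.661, -0.005, -0.009]
contact_force: [0.5, -1.6, -0.1]
opening: 0.0342
```

```bash
python3 -c "
from h import *
to(.6087,-.0945,.0835,98.7)
c=wcam();import pickle;pickle.dump(c,open('w8.pkl','wb'));save('w8.png',c['img'])"
```

```text
t 15.1167 tcp [ 0.6096 -0.0937  0.0835] ydir -7.2 tilt [-0.0201  0.0066 -0.9998] F [ 0.5 -1.6 -0.1] T [-0.01  0.03 -0.04] op 0.0342 q6 -0.14 
shift units [-0.023 -0.019 -0.001] spin deg -105.9 units -0.5885
```

View pics/w8.png

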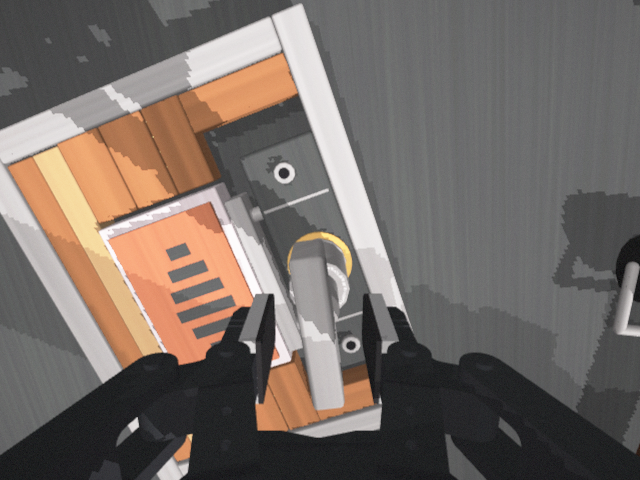

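After release the handle sits about 6° off the jaws and standing free. The bar is against the forme, with the collar still showing at (320,262). I'll retreat straight up.

Emit:
arm_command(deltas=[[0.7,0,0,0,0],[0.7,0,0,0,0],[0.7,0,0,-0.15,0],[0.7,0,0,-0.25,0],[0.7,0,0,-0.25,0],[0.7,0,0,-0.25,0],[0.7,0,0,-0.25,0],[0.7,0,0,-0.25,0],[0.7,0,0,-0.25,0],[0.7,0,0,-0.25,0],[0.7,0,0,-0.1,0],[0.7,0,0,0,0]])

```text
time_s: 16.17
tcp_pos: [0.6128, -0.0946, 0.1754]
tool_rot: [0.75, 0.661, -0.004, -0.007]
contact_force: [0.2, 0.2, -1.1]
opening: 0.0598
```

```bash
python3 - <<'E'
from meas import *
import pickle
to(.6087,-.0945,.0835,98.7)
c=wcam();S=env.snapshot('scene');pickle.dump((c,S),open('w9.pkl','wb'));save('w9.png',c['img'])
p=proj(c,[.6087,-.0945,.102]);print('expected handle top px',p,'collar px',proj(c,[.6087,-.0945,.024]))
g=cv2.cvtColor(c['img'],cv2.COLOR_RGB2HSV).astype(int)
x,y=int(p[0]),int(p[1])
for r in range(y-80,min(480,y+100),12): print(r,g[r,x-60:x+60:5,2])
m=((g[...,1]>70)&(g[...,0]>14)&(g[...,0]<32)&(g[...,2]>120)).astype(np.uint8)
q=proj(c,[.6087,-.0945,.024]);q=int(q[0]),int(q[1]);ys,xs=np.nonzero(m[q[1]-40:q[1]+40,q[0]-40:q[0]+40]);print(q,xs.min()+q[0]-40,xs.max()+q[0]-40,ys.min()+q[1]-40,ys.max()+q[1]-40)
E
```

```text
t 16.1667 tcp [ 0.6128 -0.0946  0.1754] ydir -7.2 tilt [-0.0142  0.0051 -0.9999] F [ 0.2  0.2 -1.1] T [-0.07 -0.03  0.01] op 0.0598 q6 -0.14 
shift units [-0.017 -0.069  2.299] spin deg -105.9 units -0.5886
expected handle top px (np.float64(312.4132512357134), np.float64(254.5348050716085)) collar px (np.float64(315.4768960956246), np.float64(221.57389827165647))
174 [ 67 116  90  82  81  79  83  95 112 109 165 216 113 114 114 120 232 226
 229 234  93 105 110 110]
186 [163 160 156 140 169  97  78  81  80  81 111 111 112 112 115 113 158 231
 228 230 233  95 111 109]
198 [253 207 188 159  94  63  80  78  80  82 111 111 115 110 111 114 114 207
 230 229 233 221  96 109]
210 [225 253 219 221 222 111  67  83  77 183 221 224 222 219 105  98 253  99
 227 227 219 232 185 102]
222 [248 229 253 215 220 223 112  65  94 146 210 224 223 225 181 216 149 241
  97 210 204 206 210  99]
234 [249 248 234 253 220 221 223 113  62 174 161 223 224 224 174 136 212  98
  96  96 204 206 206 226]
246 [107 248 248 242 253 217 221 222  93  64 212 223 226 224 222 196  94  96
  95  97  90 203 200 209]
258 [234 231 231 231 244 250 213 221 222  89  65 195 224 224 226 125 107 111
 162 163  96  98 204 202]
270 [203 236 232 233 232 231 242 185 195 196 206 125 223 227 226 196 111 108
 111  97  93  92 119 201]
282 [ 95 230 236 231 233 232 224 242 183 194 194  94 220 225 224 223 155  49
 141 113  95  97  95 165]
294 [228 233 229 236 233 234 242 239 241  98  96  97 158 192 199 201  97 104
 111  99  74  75  77  80]
306 [243 236 184 109 176 194 177 194 197 196 135  61  66  62  61  65  63  86
  97 119 120 118 189 200]
318 [206 210 215 217 200 198 195 181 189 197 195 124 102 102 113 183 198 212
 229 224 219 221 219 195]
330 [200 201 210 213 218 204 198 193 180 193 196 195 160 186 190 188 192 224
 224 223 195 116 149 182]
342 [200 200 201 210 213 216 201 199 199 176 189 200 193 125 106 155 196 223
 220 221 222 221 225 227]
(315, 221) 293 339 199 231
```

```bash
python3 - <<'E'
from meas import *
import pickle
c,S=pickle.load(open('w9.pkl','rb'))
handle(c,.102,(292,200,44,102),214)
a=[ray(c,u,v,.102)[:2] for u,v in((310.5,208),(321,291))];print((a[0]+a[1])/2,np.hypot(*(a[1]-a[0])),np.degrees(np.arctan2(*(a[1]-a[0])[::-1])))
# edge fit: left & right edges by row
g=cv2.cvtColor(c['img'],cv2.COLOR_RGB2HSV).astype(int)
# handle top in scene: bright pixels near expected
p=proj(S,[.6087,-.0945,.102]);print('scene exp',p)
# forme vs bar: forme outline earlier/later in wrist view; bystanders: top view diff
import pickle as k
T0=k.load(open('s.pkl','rb'))['top']['img'].astype(int);T=env.snapshot('top')['img'].astype(int)
D=(np.abs(T-T0).sum(2)>90).astype(np.uint8);D=cv2.morphologyEx(D,cv2.MORPH_OPEN,np.ones((3,3)))
n,l,st,ce=cv2.connectedComponentsWithStats(D);print([(s[:5].tolist()) for s in st[1:] if s[4]>25])
E
```

```text
[[300. 206.]
 [316. 204.]
 [328. 284.]
 [312. 287.]] [ 0.61032798 -0.08986953]
0.009239455747978676 1.4749660979489942
0.04821294838318008 -89.03331388578458
[ 0.61097103 -0.09250247] 0.04999487765527228 -90.42965033044786
scene exp (np.float64(280.4415635289667), np.float64(278.07090984814073))
[[353, 83, 98, 72, 4544], [347, 96, 11, 40, 158], [338, 147, 23, 45, 594], [379, 153, 22, 8, 96], [359, 165, 43, 48, 715], [416, 164, 20, 46, 501], [238, 194, 20, 33, 312], [328, 197, 29, 57, 847], [376, 207, 9, 4, 31], [340, 207, 87, 62, 1021], [352, 212, 12, 6, 47], [343, 223, 6, 8, 42], [357, 235, 23, 12, 160], [305, 241, 119, 159, 10835], [205, 251, 14, 13, 100], [259, 304, 19, 18, 222], [132, 366, 140, 114, 12195], [293, 379, 11, 7, 68], [250, 387, 155, 93, 9715], [133, 392, 19, 46, 211], [0, 402, 61, 52, 1546], [20, 453, 19, 27, 276]]
```

```bash
python3 - <<'E'
from meas import *
import pickle
c,S=pickle.load(open('w9.pkl','rb'))
# predicted vs seen handle outline: wrist end rows along the handle axis, and scene neighbourhood values
g=cv2.cvtColor(c['img'],cv2.COLOR_RGB2HSV).astype(int)
for r in range(282,312,3): print(r,g[r,306:334:3,2])
for X in([.6087,-.0645,.102],[.6087,-.1245,.102],[.6087,-.0645,.078],[.6087,-.1245,.078],[.6087,-.0945,.024]): print(X,np.round(proj(S,X)),np.round(proj(c,X)))
s=cv2.cvtColor(S['img'],cv2.COLOR_RGB2HSV).astype(int)
for r in range(268,312,3): print(r,s[r,255:310:3,2])
E
```

```text
282 [ 95 119 220 224 226 226 227 223 110 217]
285 [ 99 111 211 224 224 228 214 212 137 158]
288 [ 93  98 197 222 193 198 200 201 167 114]
291 [ 94  94 184 222 218 195 198 201 188  97]
294 [ 91  94 158 192 194 198 197 201 198  97]
297 [ 60  63 153 193 192 196 197 204 200  97]
300 [ 64  63  99 193 195 182 171 150 111  69]
303 [62 67 61 62 64 66 72 66 63 63]
306 [67 64 66 62 67 64 62 65 64 67]
309 [87 60 64 64 64 64 67 83 96 97]
[0.6087, -0.0645, 0.102] [297. 275.] [305. 203.]
[0.6087, -0.1245, 0.102] [264. 281.] [319. 302.]
[0.6087, -0.0645, 0.078] [297. 284.] [307. 195.]
[0.6087, -0.1245, 0.078] [265. 289.] [319. 286.]
[0.6087, -0.0945, 0.024] [282. 304.] [315. 222.]
268 [200 182 176 191 210 231 230 228 230 232 233 233 237 229 214 216 218 219
 215]
271 [193 208 209 208 228 230 232 219 233 219 229 231 239 203 217 215 192 148
 142]
274 [208 206 205 138 230 110 232 109 220 109 160 224 186 198 197 138 132 139
 137]
277 [211 193 196  99 149 136 156 178 198 200 199 203 202 206 185 136 139 148
 146]
280 [202 171 104 193 190 201 204 203 207 196 194 165 164 163 181 120 145 142
 132]
283 [100 208  99 154 192 174 164 166 163 162 163 165 124 132 174 146 111 115
 115]
286 [133 192 175 147 154 108 165 166 165 163 161 166 156 149 142 148 124 105
  76]
289 [215 213 213 210 160 167 166 189 162 166 125 182 143 135 113  74  82 107
 106]
292 [213 213 206 216 220 241 236 188 185 156 116 151 115 109  87  86 107 117
 101]
295 [196 198 218 212 196 199 197 176 185 158 165  98  86  86 122 110 131  98
  94]
298 [220 206 181 198 199 182 146 215 197 184 159 105  87  87 115 107 107 122
 107]
301 [172 171 173 151 146 109 127 220 220 167 157 111  86  95 108 151 107 108
 109]
304 [174 156 129 113 111 109 230 183 183 167 136 111  89 109 106 110 108 109
 123]
307 [115 110 113 109 109 110 179 185 182 168 135 205 109 109 107 103 147 202
 198]
310 [110 106 110 166 106  98  98 209 210 189 207 109 106 145 213 200 198 200
 202]
```

Both views match an upright key at home height: wrist rows 206–300 against 203–302 expected, and scene columns 264–297 against 264–297 expected. Handing in.

```bash
python3 -c "
from h import *
print(env.close_job());o=env.observe();print(o['time_s'],o['contact_force'])"
```

```text
the job is handed in; nothing more can be done
None
the job is handed in; nothing more can be done
```

The flat-handled key is on the lock-up drive, turned clockwise until it came up solid, released and standing free. I handed the job in with the clock at about 16 s.

- **Fit:** The key slid on easily and stopped solid with its mouth at 0.024 m under at most about 20 N of push at my readings. I did not see or feel the ball click as a separate event. I then let go, saw the key stand upright, gripped it again and turned it.
- **Clamp:** Torque rose from 0.2 to about 1 N m and levelled off with no slip in the grip. In the image the clamp bar lies against the forme.
- **Last checks:** Both the wrist and scene cameras show the handle where an upright, seated key should be, to within about 2 mm. The final force reading was near zero.
- **Disagreement:** The tool turned about 106°. On release the handle came back about 6–8°, which puts the spindle near 1.7 to 1.8 rad, past the stated 1.45. I think the stop gives a little or my starting angle was slightly off, but I did not settle it.
- **Not measured:** I had no reading of the squeeze on the forme. My before-and-after top-view comparison was too cluttered by the arm and its shadows to confirm that the other keys, slugs and mallet hadn't moved. The arm kept clear of them.

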